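# Tidy the card-box rack and lock its sliding pusher

### The arm

A 6-joint arm with a two-finger parallel gripper is mounted at the origin on the work surface. World frame = base frame: x ahead of the robot, y to its left, z up, the work surface at z = 0. Lengths are in m, angles in rad, forces in N, time in s.
With the tool pointing down it reaches from about 0.15 to 0.775 m from the base axis. Payload 6.1 kg.
Tool frame: the origin (TCP) lies on the centre line of the jaws, within the pads' length; the fingertips stand 14 mm ahead of it and the grasp point (between the pads) lies 5 mm behind it; z points along the fingers, y is the line along which they close (so a half turn about z gives the same grasp; the last joint's range is limited). The gripper opens to 85 mm and grips with 20 to 120 N. Pads are 22 mm wide; open, the fingers measure 114 mm over their backs; the gripper's body (76 mm by 85 mm) begins 54 mm behind the grasp point. The pads swing forward as they close: fully open they stand 13 mm farther back than shut.
Start: joints at [-1.238, 0.126, -0.04, 1.405, 0, 1.571], TCP at [0.172, -0.496, 0.245] pointing down, gripper open.
Joint ranges: [-2.72, 2.72], [-0.95, 1.95], [-1.27, 1.35], [-1.78, 2.02], [-1.46, 1.47], [-3.14, 3.14]. Speed limits (rad/s): [2.39, 2.39, 3.01, 3.14, 3.14, 3.14].

### API

Orientations are given as a unit quaternion [w, x, y, z].
In Python, from station import r, camera, camera_model, finish_job, find_in, pinpoint gives the robot as it stands.
- The arm moves only by the tool step_arm, never from a script. Its argument "motion" is a list that holds one entry, the list of rows, each a list of 5 numbers: the shift along the tool's x, y, z in cm, then the turn about the tool's z in units of 8 degrees (1.0 is 8 degrees), then the closure in counts, from 0 (fully open) to 255 (shut). In form: [[[tx, ty, tz, yaw, grip], ...]]. A call has 1 to 8 rows; each row is the pose to reach, as a shift and turn from the pose commanded when the call began, along the tool's axes at that moment; what a row does not reach only later rows make up. A row lasts 1/10 s, in which the tool goes at most 50 mm and 8.59 degrees, less where a joint would pass 70% of its speed; a pose out of reach is approached as far as the arm can. A call with a gripper value outside its range is refused whole. The fingers move at their own pace and stop on an object; "squeeze" is the grip in N (left out, the last holds). Time passes only in rows, so rows that repeat a pose let the fingers close. It gives the time, the measured TCP pose, the force, the opening and the grip force at its end, in the units of the state.
- r.observe(): the state, without advancing time (a new reading comes with each control period).
- camera(name): name is "scene" or "top"; returns the picture (400x640x3 uint8, blue, green, red); there is no depth.
- camera_model(name): a dict with "mtx" (3x3 intrinsics, pixels), "R" (3x3) and "t" (3): a world point X has camera coordinates R X + t. Camera axes: x right, y down, z forward; pixel columns grow to the right and rows downward; lengths in m; the calibration is good to about 2 mm. A picture is of the moment at which its call begins. camera_model takes no time and is no camera call.
- finish_job(): hands the job in; it is judged then, once.
Trained networks look in the newest picture that a camera, given by its name, has taken for a name from the list of things; names that differ only in an ending like _2 or _b are one class to them, and where a whole thing is asked for, a point or a joint stands for the part that bears it (a point fixed in the world has none). Each returns a list of dicts, best first, with "conf" (0 to 1); they miss things now and then, are a little off and sometimes report something else, mostly with a low value. They report only what shows in the picture. A call takes as long as a camera call.
- find_in(query, camera): "centre" ([row, column] in pixels, amid what is visible of it).
- pinpoint(query, camera): "centre" ([row, column] in pixels: a listed point, or the origin of a listed thing).
The state is a dict: "clock": time; "qpos": joint angles; "qd": joint speeds; "effort": joint torques, N m; "tool_pos": TCP position; "orientation": TCP orientation; "ft_force": force on the tool from outside, world axes, zero at the start; "moment": the same for the moment, N m; "grip_width": finger opening in m; "grasp_force": force on a finger pad.
Only numpy, scipy, OpenCV 4.12 (cv2) and the standard library are available. Lean on these libraries where they do the work, as an engineer would, in place of code of your own. Each camera call takes 0.05 s, during which the arm holds its last target. There are 200 camera calls.

### The job

One of the three card boxes in the rack has tipped over onto the blue pusher plate. Slide the pusher by its orange knob until the three boxes stand upright in a row and press them firmly (about 15 to 20 N, do not crush them) against the sprung end stop for a moment, let go, and then flip the red cam lever over centre until it is fully shut, so that the tube is clamped with the row still closed up. Leave the microphone, the mug and the roll of tape where they are.

Things in the scene. Friction and masses are not known exactly. Their poses are not given: they have to be found in the camera images.
- rack: Card-box rack fixed to the table: tray 136 wide (x) x 400 long (y), floor 8 mm above the table, 12 mm lips. y runs along lane and tube from the clamp (y = -155 mm) to the end stop, x across, away from the robot. Origin on the table. End stop: dark upright plate with a sprung pad 110 x 140, set somewhere from y = 142 to 175 mm; where is not reported, find it by touch. It yields 2.5 N per mm.
- pusher_face (a point): Centre of the blue pusher plate's face that looks at the boxes (+y), 88 mm above the table. Plate 110 wide, 8 thick, top edge 165 mm above the table. Pushing it with the loose boxes ahead takes 2 to 8 N in all; once the row meets the end stop the force climbs. A press counts when the boxes get 10 N or more for 0.2 s; 45 N crushes them. Let go, it creeps back a few mm with the row.
- pusher: The sliding part: plate, knob, and an aluminium tube (18 dia, axis 50 mm above the table, reaching 290 mm to -y of the face) that runs through the clamp block. It slides along the rack's y (1.5 N of friction) while the lever is open and is held when it is shut. Origin: foot of the face that looks at the boxes, on the tray floor; axes as the rack's.
- knob (a point): Middle of the orange knob on top of the pusher plate: an upright block 24 (x) x 16 (y) x 42 tall, from 165 to 207 mm above the table; this point is 188 mm above the table. Take it from above, across x. The boxes when upright reach to 158 mm, below the knob.
- box_grey: Grey card box, 40 thick (y) x 110 (x) x 150 tall (z), about 130 g, loose, upright in the lane at the start, not yet at the end stop. Origin: centre of its underside; axes as the rack's when upright.
- box_green: Green card box, same size and mass, also upright at the start (the grey and green boxes may be in either order). Origin: centre of its underside.
- box_brown: Brown card box, same size and mass; at the start it leans some 24 to 33 degrees towards -y, its top edge on the pusher plate, between the plate and the other two. Moving the plate in +y rights it. Origin: centre of its underside.
- lever (a joint): Red cam lever on the clamp block, swinging in the rack's x-z plane. 0 = open: it stands up, leaning 10 degrees past vertical to +x. 1.75 rad = fully shut: level, pointing to -x (towards the robot). Sprung over centre: it resists (up to about 0.6 N m, 8 N at 75 mm from the pin), tips over at about 1.15 rad, then snaps on towards shut and stays.
- lever_pivot (a point): The lever's pin, on the rack's centre line, 78 mm above the table; pin along the rack's y. The grey clamp block under it is 56 wide (x), 36 long (y), its top 70 mm above the table, with two cheeks beside the pin up to 86 mm.
- lever_tip (a point): Free end of the lever, 95 mm from the pin; the lever is 9 mm thick and 22 wide (along y). Shut, it lies 78 mm above the table.
- microphone: Black hand microphone lying on the table on the robot's side of the rack, 200 long, bystander. Its origin is on the table under a point 67 mm from the head's end; its x axis points along it to the head.
- mug: White mug, 80 dia x 90 tall, standing beyond the rack, bystander. Origin: centre of its underside.
- tape_roll: Roll of brown tape, 100 dia x 48 tall, lying flat beyond the clamp block, bystander. Origin: centre of its underside.

How it is judged:
By the outcome, as a careful person would: the job done as asked, in the order asked, and still so for the second after the job is handed in, with the robot touching nothing.
It also fails if it takes over 53 s, if anything falls off the work surface, if the arm or the gripper's body presses on something with over 40 N, if the wrist force passes 120 N, or if a joint passes its speed limit or range.

## Working session

There is one attempt and no reset: what is moved stays moved. The work goes in short steps, Python scripts to look and compute and a tool call to move; the robot and the scene stay as the last step left them, time stands still between calls to the robot, and variables do not carry over. Pictures are saved under pics/ and viewed, at most 10 in all, crops included, and the job is handed in when it is done.

Besides the shell and the picture viewer there is one more tool, called after "Call:" as a command line: name --argument value ..., lists and objects as JSON in quotes. step_arm: Moves the arm, as the interface text tells. Its arguments: {"type":"object","properties":{"motion":{"type":"array"},"squeeze":{"type":"number"}},"required":["motion"]}

```bash
mkdir -p pics; ls
cat > h.py <<'E'
import numpy as np, cv2
from station import r, camera, camera_model, finish_job, find_in, pinpoint
def ray(name,rc):
    m=camera_model(name);K,R,t=[np.array(m[k]) for k in("mtx","R","t")]
    d=R.T@np.linalg.solve(K,[rc[1],rc[0],1]);return -R.T@t,d
def atz(name,rc,z):
    c,d=ray(name,rc);return c+d*(z-c[2])/d[2]
def tri(rcs):
    A=np.zeros((3,3));b=np.zeros(3)
    for n,rc in rcs:
        c,d=ray(n,rc);d=d/np.linalg.norm(d);P=np.eye(3)-np.outer(d,d);A+=P;b+=P@c
    return np.linalg.solve(A,b)
def proj(name,X):
    m=camera_model(name);p=np.array(m["mtx"])@(np.array(m["R"])@X+np.array(m["t"]));return p[1]/p[2],p[0]/p[2]
E
python3 - <<'E'
from h import *
a=camera("scene");b=camera("top")
cv2.imwrite("pics/s0.png",a);cv2.imwrite("pics/t0.png",b)
Z=dict(knob=.188,lever_pivot=.078,rack=0,pusher_face=.088,lever_tip=None,mug=0,tape_roll=0,microphone=0,box_grey=.008,box_green=.008)
for q,z in Z.items():
    rs=[]
    for c in("scene","top"):
        p=pinpoint(q,c)
        if p:
            rs.append((c,p[0]["centre"]));print(q,c,np.round(p[0]["centre"]),round(p[0]["conf"],2),None if z is None else atz(c,p[0]["centre"],z).round(3))
    if len(rs)==2: print("   tri",tri(rs).round(3))
o=r.observe();print(o["clock"],o["tool_pos"],o["orientation"],o["ft_force"])
E
```

```text
pics
knob scene [201. 255.] 0.67 [ 0.539 -0.081  0.188]
knob top [227. 420.] 0.97 [ 0.534 -0.091  0.188]
   tri [ 0.537 -0.086  0.19 ]
lever_pivot scene [267. 226.] 0.87 [ 0.534 -0.155  0.078]
lever_pivot top [227. 447.] 0.77 [ 0.533 -0.156  0.078]
   tri [ 0.533 -0.155  0.077]
rack scene [256. 298.] 0.94 [0.55 0.   0.  ]
pusher_face scene [246. 262.] 0.81 [ 0.547 -0.084  0.088]
pusher_face top [219. 400.] 0.71 [ 0.547 -0.077  0.088]
   tri [ 0.545 -0.079  0.083]
lever_tip scene [230. 227.] 0.76 None
lever_tip top [214. 462.] 0.82 None
   tri [ 0.552 -0.152  0.177]
mug scene [283. 401.] 0.86 [0.745 0.088 0.   ]
mug top [117. 301.] 0.62 [0.741 0.089 0.   ]
   tri [ 0.742  0.09  -0.004]
tape_roll scene [346. 301.] 0.77 [ 0.705 -0.141  0.   ]
tape_roll top [136. 430.] 0.86 [ 0.7   -0.147  0.   ]
   tri [ 0.703 -0.144  0.001]
microphone scene [198. 283.] 0.91 [0.386 0.105 0.   ]
microphone top [309. 304.] 0.56 [0.388 0.089 0.   ]
   tri [0.394 0.092 0.012]
box_grey scene [228. 341.] 0.94 [0.562 0.115 0.008]
box_grey top [211. 283.] 0.96 [0.566 0.123 0.008]
   tri [0.563 0.12  0.006]
box_green scene [242. 320.] 0.89 [0.559 0.055 0.008]
box_green top [134. 428.] 0.63 [ 0.702 -0.142  0.008]
   tri [ 0.678 -0.091  0.193]
1.1 [ 0.17150563 -0.49620464  0.24530221] [ 1.78422100e-05  9.86187065e-01  1.65635359e-01 -7.98064722e-06] [-0.59950671  0.0148256  -0.3610416 ]
```

View pics/s0.png

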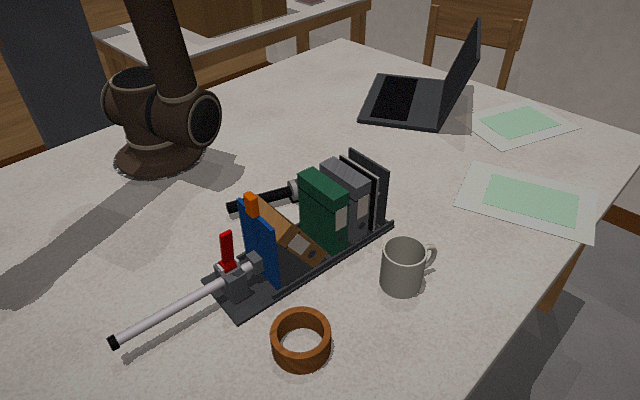

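View pics/t0.png

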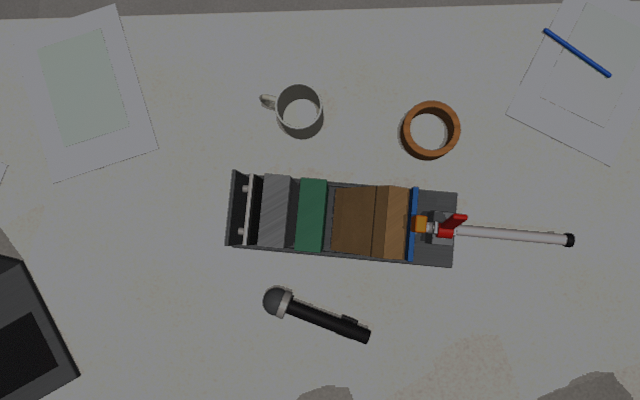

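The scene view shows the knob at (205,252), the red lever at (245,227), brown leaning on the blue plate, then green and grey. The top view agrees: knob (224,421), lever (225,452), tube running to (240,570). Next I'll get the rack's yaw.

Run:
```python
from h import *
b=cv2.imread("pics/t0.png").astype(int)
# red, orange blobs; tube bright
g=b.min(2);m=(g>135);m[:,:468]=0;m[:,566:]=0;m[:222]=0;m[252:]=0
cs=[c for c in range(470,562,6)]
pts=np.array([atz("top",(np.mean(np.nonzero(b[222:252,c].min(1)>150)[0])+222,c),.057) for c in cs if (b[222:252,c].min(1)>150).any()])
print(len(pts),b[228:244,520].min(1))
print("ends",atz("top",(230,460),.05),atz("top",(240,568),.05))
if len(pts)>4:
    p=np.polyfit(pts[:,1],pts[:,0],1);print("tube slope",p,np.degrees(np.arctan(p[0])))
for z,pa,pb in((.02,(172,235),(190,457)),(.02,(245,228),(267,453))):
    A,B=atz("top",pa,z),atz("top",pb,z);print(A,B,np.degrees(np.arctan((A-B)[0]/(A-B)[1])))
hsv=cv2.cvtColor(b.astype(np.uint8),cv2.COLOR_BGR2HSV)
o=(abs(hsv[...,0].astype(int)-13)<5)&(hsv[...,1]>200)&(hsv[...,2]>150)
o[:200]=0
ys,xs=np.nonzero(o);print("orange",ys.min(),ys.max(),xs.min(),xs.max(),atz("top",(ys.mean(),xs.mean()),.2))
a=ys.mean(),xs.mean()
```

```text
0 [128 132  88 100 121 130 135 136 135 135 128 117  96 126 132 131]
ends [ 0.52755491 -0.18358788  0.05      ] [ 0.50833226 -0.36357991  0.05      ]
[0.63748928 0.20867864 0.02      ] [ 0.59838714 -0.18857494  0.02      ] 5.621582962660332
[0.50605766 0.22136841 0.02      ] [ 0.46266872 -0.17716614  0.02      ] 6.213388378151766Traceback (most recent call last):
  File "<stdin>", line 16, in <module>
    return umr_minimum(a, axis, None, out, keepdims, initial, where)
ValueError: zero-size array to reduction operation minimum which has no identity
```

Call:
step_arm --motion '[[[0, 0, -2, -1, 0], [2, -3, -2, -2, 0], [5, -6, -2, -3, 0], [9, -8, -2, -4, 0], [13, -10, -2, -5, 0], [17, -12, -2, -6, 0], [21, -14, -2, -7, 0], [25, -16, -2, -8, 0]]]'

```text
clock: 1.9
tool_pos: [0.3565, -0.2618, 0.2656]
orientation: [0.0, 0.747, 0.665, 0.0]
ft_force: [0.0, -0.5, 0.4]
grip_width: 0.0852
grasp_force: 0.0
```

Call:
step_arm --motion '[[[3, 3, 0, 0, 0], [6.5, 6, 0, 0, 0], [10, 9, 0, 0, 0], [14, 12, 0, 0, 0], [17.5, 14.5, 0, -0.1, 0], [19.5, 16.1, 0, -0.1, 0], [19.5, 16.1, 0, -0.1, 0], [19.5, 16.1, 0, -0.1, 0]]]'

```text
clock: 2.7
tool_pos: [0.5388, -0.0889, 0.2649]
orientation: [-0.0, 0.744, 0.669, -0.0]
ft_force: [-0.2, 0.3, 0.0]
grip_width: 0.0853
grasp_force: 0.0
```

Run:
```python
from h import *
o=r.observe();print(o["tool_pos"],o["ft_force"])
a=camera("scene");b=camera("top")
print(pinpoint("knob","scene")[:2],pinpoint("knob","top")[:2])
big=cv2.resize(a[130:300,180:340],None,fx=3.5,fy=3.5,interpolation=cv2.INTER_CUBIC)
cv2.imwrite("pics/s1.png",big)
hsv=cv2.cvtColor(a,cv2.COLOR_BGR2HSV);print(hsv[205,252])
```

```text
[ 0.53883635 -0.08887045  0.26494756] [-0.15633397  0.2550287   0.01325063]
[{'centre': [197.9, 251.5], 'conf': 0.73}] [{'centre': [224.9, 417.9], 'conf': 0.86}]
[ 13 253 116]
```

View pics/s1.png

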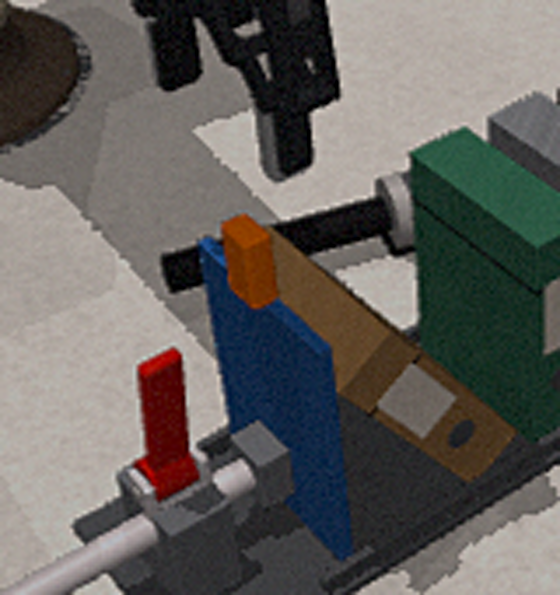

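The crop shows the knob centred at crop (262,250), i.e. full-frame (204.9,251.4), with the open fingers above it. I'll work out the offset from that.

Run:
```python
from h import *
s=(204.9,251.4)
print(atz("scene",s,.186), tri([("scene",s),("top",(226,419))]),atz("top",(224.9,417.9),.188),atz("top",(226,419),.188))
print(proj("scene",[.5388,-.0889,.186]))
b=cv2.imread("pics/t0.png");hsv=cv2.cvtColor(b,cv2.COLOR_BGR2HSV);print(hsv[224,421])
hh=hsv.astype(int)
o=(abs(hh[...,0]-hh[224,421,0])<4)&(hh[...,1]>hh[224,421,1]-40)&(hh[...,2]>hh[224,421,2]-50);o[:200]=0;o[240:]=0;o[:,:405]=0;o[:,435:]=0
ys,xs=np.nonzero(o);print(ys.min(),ys.max(),xs.min(),xs.max(),atz("top",(ys.mean(),xs.mean()),.203))
```

```text
[ 0.54132901 -0.08989069  0.186     ] [ 0.53614581 -0.08919902  0.18266346] [ 0.53621399 -0.08858415  0.188     ] [ 0.534646   -0.09008251  0.188     ]
(np.float64(203.96153878599205), np.float64(250.91668505626242))
[ 19 193 136]
216 231 416 426 [ 0.53796127 -0.0900868   0.203     ]
```

Call:
step_arm --motion '[[[0, 0, 3, 0, 0], [0, 0, 6, 0, 0], [-0.1, 0, 7.9, 0, 0], [-0.1, 0, 7.9, 0, 0], [-0.1, 0, 7.9, 0, 150], [-0.1, 0, 7.9, 0, 200], [-0.1, 0, 7.9, 0, 255], [-0.1, 0, 7.9, 0, 255]]]' --squeeze 40

```text
clock: 3.7
tool_pos: [0.5393, -0.0902, 0.1873]
orientation: [0.001, 0.744, 0.668, 0.001]
ft_force: [0.3, 0.2, -0.1]
grip_width: 0.028
grasp_force: 0.0
```

Call:
step_arm --motion '[[[0, 0, 0, 0, 255], [0, 0, 0, 0, 255], [0, 0, 0, 0, 255], [0, 0, 0, 0, 255]]]'

```text
clock: 4.1
tool_pos: [0.539, -0.0902, 0.1873]
orientation: [0.001, 0.744, 0.668, 0.0]
ft_force: [-1.1, -0.5, 5.7]
grip_width: 0.0238
grasp_force: 40.1
```

Call:
step_arm --motion '[[[0.8, 0, 0, 0, 255], [1.8, 0, 0, 0, 255], [2.8, 0, 0, 0, 255], [3.8, 0, 0, 0, 255], [4.8, 0, 0, 0, 255], [5.8, 0, 0, 0, 255], [6.6, 0, 0, 0, 255], [7, 0, 0, 0, 255]]]'

```text
clock: 4.9
tool_pos: [0.5465, -0.0202, 0.1873]
orientation: [0.001, 0.744, 0.668, 0.0]
ft_force: [-1.6, -1.3, 5.8]
grip_width: 0.0233
grasp_force: 40.2
```

Call:
step_arm --motion '[[[0.5, 0, 0, 0, 255], [1, 0, 0, 0, 255], [1.5, 0, 0, 0, 255], [2, 0, 0, 0, 255], [2.5, 0, 0, 0, 255], [3, 0, 0, 0, 255], [3, 0, 0, 0, 255]]]'

```text
clock: 5.6
tool_pos: [0.5497, 0.0096, 0.1873]
orientation: [0.001, 0.744, 0.668, 0.0]
ft_force: [-0.7, -0.6, 4.8]
grip_width: 0.023
grasp_force: 40.1
```

Run:
```python
from h import *
o=r.observe();print(o["clock"],o["tool_pos"],o["ft_force"],o["moment"])
a=camera("scene");b=camera("top")
cv2.imwrite("pics/c2.png",np.hstack([cv2.resize(x,None,fx=2,fy=2) for x in (a[130:300,190:390],b[150:320,215:415])]))
```

```text
5.6 [0.54972049 0.00956327 0.18729139] [-0.70436715 -0.59108792  4.77026105] [ 0.01055994  0.42178203 -0.00304239]
```

View pics/c2.png

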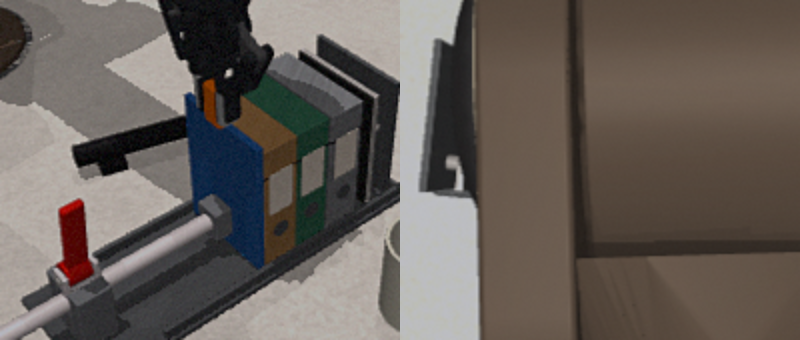

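The left half shows all three boxes upright behind the plate, with a small gap between grey and the black pad at about crop (100,360). The arm covers the top view. From here I'll advance by feel.

Call:
step_arm --motion '[[[0.3, 0, 0, 0, 255], [0.6, 0, 0, 0, 255], [0.6, 0, 0, 0, 255]]]'

```text
clock: 6.0
tool_pos: [0.5503, 0.0147, 0.1873]
orientation: [0.001, 0.744, 0.668, -0.0]
ft_force: [-1.2, -3.0, 7.1]
grip_width: 0.0236
grasp_force: 40.2
```

Call:
step_arm --motion '[[[0.2, 0, 0, 0, 255], [0.4, 0, 0, 0, 255], [0.4, 0, 0, 0, 255]]]'

```text
clock: 6.3
tool_pos: [0.5506, 0.0185, 0.1873]
orientation: [0.001, 0.744, 0.668, -0.0]
ft_force: [-2.2, -4.2, 6.6]
grip_width: 0.0238
grasp_force: 40.2
```

Call:
step_arm --motion '[[[0.2, 0, 0, 0, 255], [0.4, 0, 0, 0, 255], [0.4, 0, 0, 0, 255]]]'

```text
clock: 6.6
tool_pos: [0.5511, 0.0225, 0.1873]
orientation: [0.001, 0.744, 0.668, -0.0]
ft_force: [-2.4, -4.1, 6.0]
grip_width: 0.0237
grasp_force: 40.2
```

Call:
step_arm --motion '[[[0.2, 0, 0, 0, 255], [0.4, 0, 0, 0, 255], [0.4, 0, 0, 0, 255]]]'

```text
clock: 6.9
tool_pos: [0.5515, 0.0261, 0.1873]
orientation: [0.001, 0.744, 0.668, -0.001]
ft_force: [-2.3, -5.5, 6.0]
grip_width: 0.0237
grasp_force: 40.2
```

Call:
step_arm --motion '[[[0.2, 0, 0, 0, 255], [0.4, 0, 0, 0, 255], [0.4, 0, 0, 0, 255]]]'

```text
clock: 7.2
tool_pos: [0.5517, 0.0283, 0.1873]
orientation: [0.003, 0.744, 0.668, -0.002]
ft_force: [-2.6, -13.4, 6.4]
grip_width: 0.0237
grasp_force: 40.3
```

Call:
step_arm --motion '[[[0.15, 0, 0, 0, 255], [0.3, 0, 0, 0, 255], [0.3, 0, 0, 0, 255]]]'

```text
clock: 7.5
tool_pos: [0.5519, 0.0297, 0.1873]
orientation: [0.004, 0.745, 0.667, -0.003]
ft_force: [-3.7, -19.7, 6.7]
grip_width: 0.0235
grasp_force: 40.3
```

Call:
step_arm --motion '[[[0.03, 0, 0, 0, 255], [0.03, 0, 0, 0, 255], [0.03, 0, 0, 0, 255], [0.03, 0, 0, 0, 255], [0.03, 0, 0, 0, 255], [0.03, 0, 0, 0, 255]]]'

```text
clock: 8.1
tool_pos: [0.5519, 0.0297, 0.1873]
orientation: [0.004, 0.745, 0.667, -0.003]
ft_force: [-4.1, -19.9, 7.0]
grip_width: 0.0234
grasp_force: 40.4
```

Call:
step_arm --motion '[[[-0.1, 0, 0, 0, 255], [-0.2, 0, 0, 0, 255], [-0.3, 0, 0, 0, 255], [-0.3, 0, 0, 0, 255]]]'

```text
clock: 8.5
tool_pos: [0.5519, 0.0295, 0.1873]
orientation: [0.002, 0.744, 0.668, -0.001]
ft_force: [-1.0, -8.3, 6.2]
grip_width: 0.0234
grasp_force: 40.2
```

Call:
step_arm --motion '[[[-0.1, 0, 0, 0, 255], [-0.2, 0, 0, 0, 255], [-0.2, 0, 0, 0, 255], [-0.2, 0, 0, 0, 120], [-0.2, 0, 0, 0, 60], [-0.2, 0, 0, 0, 0], [-0.2, 0, 0, 0, 0], [-0.2, 0, 0, 0, 0]]]'

```text
clock: 9.3
tool_pos: [0.5516, 0.0296, 0.1861]
orientation: [-0.0, 0.744, 0.668, -0.0]
ft_force: [-1.2, 0.1, -0.1]
grip_width: 0.0852
grasp_force: 0.0
```

Call:
step_arm --motion '[[[0, 0, -2, 0, 0], [0, 0, -5, 0, 0], [0, 0, -9, 0, 0], [0, 0, -10, 0, 0], [0, 0, -10, 0, 0]]]'

```text
clock: 9.8
tool_pos: [0.5525, 0.0296, 0.2881]
orientation: [0.001, 0.744, 0.668, 0.001]
ft_force: [-0.3, -0.4, -0.3]
grip_width: 0.0855
grasp_force: 0.0
```

Run:
```python
from h import *
o=r.observe();print(o["clock"],o["tool_pos"],o["orientation"],o["ft_force"])
a=camera("scene")
cv2.imwrite("pics/s3.png",cv2.resize(a[130:300,190:390],None,fx=3,fy=3))
ps=[pinpoint(q,"scene")[:1] for q in("lever_tip","lever_pivot","knob","pusher_face")];print(ps)
P=np.array([.533,-.155,.078]);rx=np.array([np.cos(.105),-np.sin(.105),0])
for d in(.095,):print(proj("scene",P),proj("scene",P+d*(rx*np.sin(.1745)+[0,0,np.cos(.1745)])))
```

```text
9.8 [0.55253029 0.02957792 0.28810433] [0.00114748 0.74387834 0.66831249 0.00145459] [-0.30637815 -0.39417476 -0.31246809]
[[{'centre': [230.5, 227.9], 'conf': 0.55}], [{'centre': [267.5, 227.8], 'conf': 0.77}], [{'centre': [174.6, 309.0], 'conf': 0.84}], [{'centre': [217.4, 309.9], 'conf': 0.88}]]
(np.float64(266.5849668430801), np.float64(226.32890742527886)) (np.float64(233.21348733554265), np.float64(223.02049003483185))
```

View pics/s3.png

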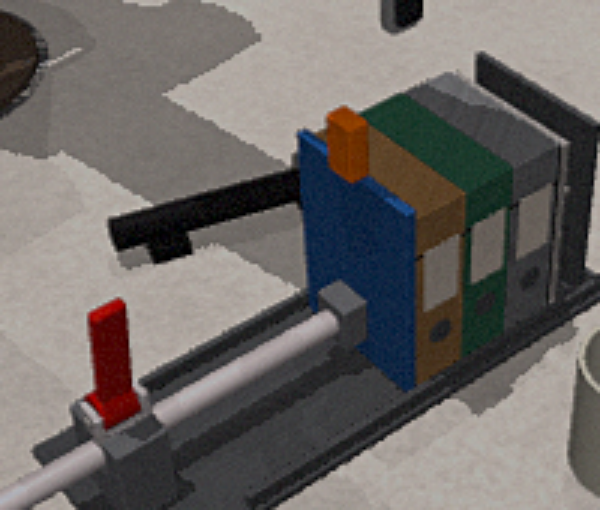

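The boxes stand upright in a closed row, the knob is free and the lever is still up (tip near crop (303,107)). Next I'll close the fingers and move to the +x side of the lever.

Call:
step_arm --motion '[[[-3, 1, 0, 0, 255], [-7, 2.5, 0, 0, 255], [-11, 4, 0, 0, 255], [-15, 5, 0, 0, 255], [-18.5, 6, 0, 0, 255], [-18.5, 6, 0, 0, 255], [-18.5, 6, 0, 0, 255], [-18.5, 6, 0, 0, 255]]]'

```text
clock: 10.85
tool_pos: [0.5912, -0.1601, 0.2857]
orientation: [-0.001, 0.744, 0.668, -0.0]
ft_force: [-0.2, -0.3, -0.1]
grip_width: -0.0003
grasp_force: 0.0
```

Call:
step_arm --motion '[[[0, 0, 4, 0, 255], [0, 0, 8, 0, 255], [0, 0, 11, 0, 255], [0, 0, 12.6, 0, 255], [0, 0, 12.6, 0, 255]]]'

```text
clock: 11.35
tool_pos: [0.5898, -0.1589, 0.1576]
orientation: [-0.002, 0.743, 0.669, -0.001]
ft_force: [-0.6, -0.3, 0.6]
grip_width: -0.0003
grasp_force: 0.0
```

Run:
```python
from h import *
o=r.observe();print(o["clock"],o["tool_pos"],o["orientation"],o["ft_force"],o["grip_width"])
a=camera("scene")
cv2.imwrite("pics/s4.png",cv2.resize(a[170:330,170:310],None,fx=4,fy=4)[:600])
```

```text
11.35 [ 0.58984169 -0.15889185  0.15758725] [-0.00212856  0.74322291  0.66903926 -0.0012773 ] [-0.57933591 -0.34295571  0.59089088] -0.0002559695043684978
```

View pics/s4.png

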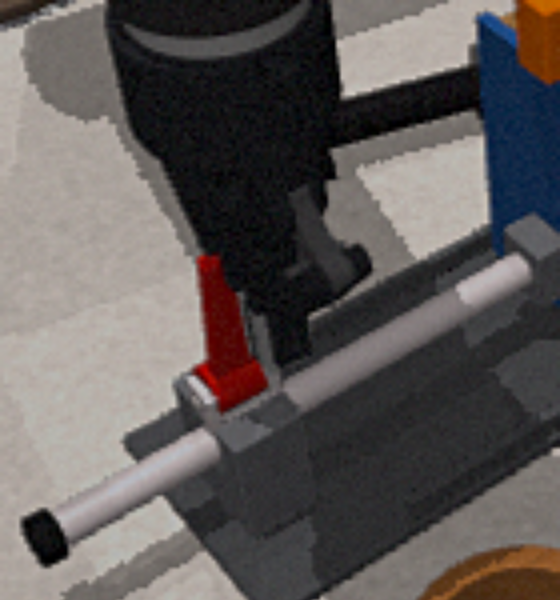

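The crop shows the closed fingertips just right of the red lever, at crop (350,285), about full frame (257,241). I'll compare that with the predicted tip.

Run:
```python
from h import *
for z in(.144,.137,.131):print(z,proj("scene",[.5898,-.1589,z]))
print("TCP",proj("scene",[.5898,-.1589,.1576]), "levertip", proj("scene",[.549,-.157,.172]),proj("scene",[.533,-.155,.078]))
```

```text
0.144 (np.float64(258.44495693108735), np.float64(239.54741770445125))
0.137 (np.float64(261.43415647122254), np.float64(240.10267722590254))
0.131 (np.float64(263.9663868299088), np.float64(240.57305232073645))
TCP (np.float64(252.52719412640556), np.float64(238.44816216835514)) levertip (np.float64(232.97877527877282), np.float64(222.69211997208637)) (np.float64(266.5849668430801), np.float64(226.32890742527886))
```

Call:
step_arm --motion '[[[0, -1, -0.4, 0, 255], [0, -2, -0.4, 0, 255], [0, -3, -0.4, 0, 255], [0, -3.8, -0.4, 0, 255], [0, -4.7, -0.4, 0, 255], [0, -5.6, -0.3, 0, 255], [0, -6.5, -0.2, 0, 255], [0, -7.3, 0.2, 0, 255]]]'

```text
clock: 12.2
tool_pos: [0.5197, -0.1534, 0.1598]
orientation: [0.002, 0.744, 0.668, 0.001]
ft_force: [4.8, -0.4, 8.3]
grip_width: -0.0001
grasp_force: 3.8
```

Call:
step_arm --motion '[[[0, -0.8, 0.4, 0, 255], [0, -1.5, 1.0, 0, 255], [0, -2.2, 1.7, 0, 255], [0, -2.7, 2.4, 0, 255], [0, -3.0, 3, 0, 255], [0, -3.3, 3.6, 0, 255]]]'

```text
clock: 12.8
tool_pos: [0.4854, -0.1498, 0.1234]
orientation: [0.001, 0.744, 0.668, 0.0]
ft_force: [-2.9, 0.1, 13.6]
grip_width: -0.0001
grasp_force: 5.6
```

Call:
step_arm --motion '[[[0, -0.2, 0.5, 0, 255], [0, -0.3, 1.0, 0, 255], [0, -0.4, 1.5, 0, 255], [0, -0.4, 1.5, 0, 255]]]'

```text
clock: 13.2
tool_pos: [0.4805, -0.1488, 0.1061]
orientation: [-0.001, 0.744, 0.668, -0.001]
ft_force: [0.6, 0.3, -1.0]
grip_width: -0.0001
grasp_force: 0.0
```

Snapped over. I'll press down gently to confirm it's fully shut.

Call:
step_arm --motion '[[[0, 0, 0.4, 0, 255], [0, 0, 0.8, 0, 255], [0, 0, 1.1, 0, 255], [0, 0, 1.1, 0, 255]]]'

```text
clock: 13.6
tool_pos: [0.4816, -0.1491, 0.097]
orientation: [-0.0, 0.744, 0.668, -0.0]
ft_force: [-5.1, 0.3, 10.7]
grip_width: -0.0003
grasp_force: 5.5
```

Call:
step_arm --motion '[[[0, 0, -2, 0, 255], [0, 0, -5, 0, 255], [0, 0, -9, 0, 255], [0, 0, -13, 0, 255], [-3, 0, -15, 0, 255], [-7, 0, -15, 0, 255], [-11, 0, -15, 0, 255], [-11, 0, -15, 0, 255]]]'

```text
clock: 14.4
tool_pos: [0.4701, -0.2622, 0.2455]
orientation: [0.0, 0.745, 0.667, -0.0]
ft_force: [0.3, 0.2, -0.1]
grip_width: -0.0003
grasp_force: 0.0
```

Run:
```python
from h import *
a=camera("scene");b=camera("top");print(r.observe()["clock"])
for q in("lever_tip",):
    rs=[(c,pinpoint(q,c)[0]["centre"]) for c in("scene","top") if pinpoint(q,c)];print(rs,tri(rs) if len(rs)>1 else None)
print(proj("scene",[.4385,-.145,.078]))
cv2.imwrite("pics/c5.png",np.hstack([cv2.resize(x,None,fx=2,fy=2) for x in (a[130:330,195:395],b[150:350,260:460])]))
```

```text
14.5
[('scene', [235.3, 203.5]), ('top', [289.0, 444.2])] [ 0.43588429 -0.14246281  0.08192797]
(np.float64(237.8850661496358), np.float64(200.7732356742402))
```

View pics/c5.png

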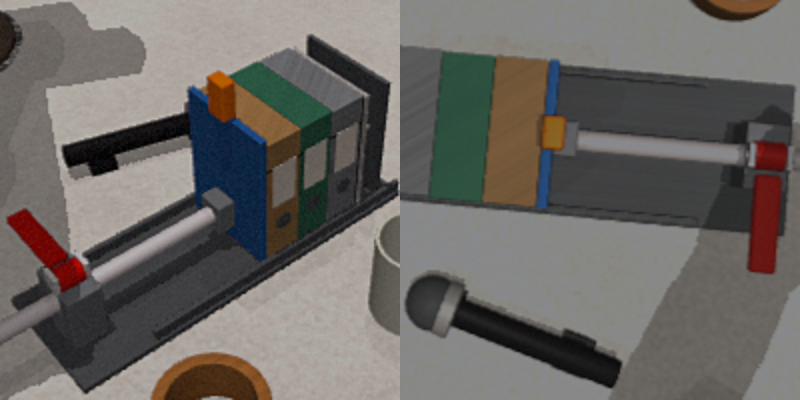

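The lever lies level towards -x: its tip triangulates to z ≈ 0.08 m, against the 0.078 m expected. The row is closed up and upright, and the microphone, mug and tape look undisturbed.

```bash
python3 -c "
from h import *
print(finish_job())"
```

```text
the job is handed in; nothing more can be done
None
```

The job is handed in: the three boxes stand upright in a closed row, I pressed them at about 16–18 N and let go, the lever is fully shut, and the microphone, mug and tape look undisturbed in the last pictures (about 14.5 s on the clock).

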